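Stand the sprouted pots on the draining board

TASK

The pots in the black tray have been soaking. Stand the four that have sprouted on the sloping draining board, flat on the board with a flat side resting against the uphill side of the cleat, each one centred straight uphill of the tag that matches the colour of its label. Leave the two bare pots soaking where they are, and set the pots down without dropping or tipping them.

Things in the scene. Friction and masses are not known exactly. Their poses are not given: they have to be found in the camera images.
- pot_red_c (a point): Sprouted pot in the black tray: green seedlings (pairs of thin leaves on upright stems), red T-shaped label. Brown square fibre pot: foot 42 x 42 mm, tapering out to a straight rim band 54 x 54 that runs from 40 to 55 above the foot; about 0.1 kg. Point: centre of the pot, half-way up (27.5 above its foot). x and y are square to its flat sides, z up out of the pot.
- pot_yellow_c (a point): Sprouted pot in the black tray: green seedlings (upright grassy blades), yellow T-shaped label. Same pot, point and axes as pot_red_c. On all pots label and seedlings stand at most 30 mm above the rim, inside its outline, so the rim band can be gripped from above across two opposite flat sides.
- pot_blue_c (a point): Sprouted pot in the black tray: green seedlings (bushy little plants), blue T-shaped label. Same pot, point and axes as pot_red_c. The tray is 250 x 360 mm, its floor 4 and its wall 22 high; six pots stand in it in two rows.
- pot_white_c (a point): Sprouted pot in the black tray: green seedlings (low leafy rosettes), white T-shaped label. Same pot, point and axes as pot_red_c.
- bare_red_c (a point): Bare pot in the black tray: red label, but only dark compost, no green at all. Same pot, point and axes as pot_red_c.
- bare_blue_c (a point): Bare pot in the black tray: blue label, but only dark compost, no green at all. Same pot, point and axes as pot_red_c.
- place_red (a point): Place at the cleat of the sloping draining board that belongs to the red tag. Point: on the board's surface, 52 mm above the table, at the middle of a pot's foot when it touches the cleat (21 uphill of the cleat's face). x points straight uphill along the board, y along the cleat to the left, z square to the board.
- place_yellow (a point): Place at the cleat of the sloping draining board that belongs to the yellow tag. Point and axes as for place_red. The board is fixed, dark slate grey, 185 mm up the slope and 410 wide, sloping 12 degrees, with its low edge and gutter towards the robot.
- place_blue (a point): Place at the cleat of the sloping draining board that belongs to the blue tag. Point and axes as for place_red. The aluminium cleat, 12 mm high and 12 thick, runs across the board in four 90 mm lengths, one for each place; the places are 100 apart, on the cleat's uphill side.
- place_white (a point): Place at the cleat of the sloping draining board that belongs to the white tag. Point and axes as for place_red. The tags (46 mm wide, 30 long) lie just below the cleat, each straight downhill of its place.

How it is judged:
At the end, for the whole second after the job is handed in: Each sprouted pot rests released, flat on the board (within 5 degrees) at the place of its own colour: at most 10 mm short of the cleat, within 15 mm of the tag's middle sideways, a flat side along the cleat within 15 degrees; both bare pots within 15 mm of where they stood (x of pot_red_c in the frame of place_red between -0.008 and 0.01 m and y of pot_red_c in the frame of place_red between -0.015 and 0.015 m and z of pot_red_c in the frame of place_red between 0.0225 and 0.0325 m and angle between the z axis of pot_red_c and the z axis of place_red, either way round below 0.09 rad and (angle between the x axis of pot_red_c and the x axis of place_red, either way round below 0.26 rad or angle between the x axis of pot_red_c and the y axis of place_red, either way round below 0.26 rad) and linear speed of each of pot_red, pot_yellow, pot_blue, pot_white below 0.01 m/s and angular speed of each of pot_red, pot_yellow, pot_blue, pot_white below 0.1 rad/s and x of pot_yellow_c in the frame of place_yellow between -0.008 and 0.01 m and y of pot_yellow_c in the frame of place_yellow between -0.015 and 0.015 m and z of pot_yellow_c in the frame of place_yellow between 0.0225 and 0.0325 m and angle between the z axis of pot_yellow_c and the z axis of place_yellow, either way round below 0.09 rad and (angle between the x axis of pot_yellow_c and the x axis of place_yellow, either way round below 0.26 rad or angle between the x axis of pot_yellow_c and the y axis of place_yellow, either way round below 0.26 rad) and x of pot_blue_c in the frame of place_blue between -0.008 and 0.01 m and y of pot_blue_c in the frame of place_blue between -0.015 and 0.015 m and z of pot_blue_c in the frame of place_blue between 0.0225 and 0.0325 m and angle between the z axis of pot_blue_c and the z axis of place_blue, either way round below 0.09 rad and (angle between the x axis of pot_blue_c and the x axis of place_blue, either way round below 0.26 rad or angle between the x axis of pot_blue_c and the y axis of place_blue, either way round below 0.26 rad) and x of pot_white_c in the frame of place_white between -0.008 and 0.01 m and y of pot_white_c in the frame of place_white between -0.015 and 0.015 m and z of pot_white_c in the frame of place_white between 0.0225 and 0.0325 m and angle between the z axis of pot_white_c and the z axis of place_white, either way round below 0.09 rad and (angle between the x axis of pot_white_c and the x axis of place_white, either way round below 0.26 rad or angle between the x axis of pot_white_c and the y axis of place_white, either way round below 0.26 rad) and distance of each of bare_red_c, bare_blue_c from where it was at the start of the episode below 0.015 m); the robot touches nothing.
It fails at once if a bare pot is pushed more than 15 mm from where it stood or lifted (distance of any of bare_red_c, bare_blue_c from where it was at the start of the episode above 0.015 m).
It fails at once if a pot is tipped more than 35 degrees (angle between any of pot_red_c, pot_yellow_c, pot_blue_c, pot_white_c, bare_red_c, bare_blue_c's own z axis and vertical above 0.61 rad).
It fails at once if a pot is dropped (falls freely, touched by nothing, faster than 0.6 m/s, a fall of about 18 mm) ((linear speed of pot_red above 0.6 m/s and contact force between pot_red and anything else below 0.001 N) or (linear speed of pot_yellow above 0.6 m/s and contact force between pot_yellow and anything else below 0.001 N) or (linear speed of pot_blue above 0.6 m/s and contact force between pot_blue and anything else below 0.001 N) or (linear speed of pot_white above 0.6 m/s and contact force between pot_white and anything else below 0.001 N) or (linear speed of bare_red above 0.6 m/s and contact force between bare_red and anything else below 0.001 N) or (linear speed of bare_blue above 0.6 m/s and contact force between bare_blue and anything else below 0.001 N)).
It also fails if it takes over 112 s, if anything falls off the work surface, if the arm or the gripper's body presses on something with over 40 N, if the wrist force passes 120 N, or if a joint passes its speed limit or range.

ROBOT

A 7-joint arm with a two-finger parallel gripper is mounted at the origin on the work surface. World frame = base frame: x ahead of the robot, y to its left, z up, the work surface at z = 0. Lengths are in m, angles in rad, forces in N, time in s.
With the tool pointing down it reaches from about 0.4 to 0.875 m from the base axis. Payload 19.3 kg.
Tool frame: the origin (TCP) lies at the very end of the fingers, on their centre line; the grasp point (between the pads) lies bot.pinch_z behind it (bot.pinch_z is the distance from the TCP to the grasp point, in m); z points along the fingers, y is the line along which they close (so a half turn about z gives the same grasp; the last joint's range is limited). The gripper opens to 85 mm and grips with 20 to 120 N. Pads are 22 mm wide; open, the fingers measure 114 mm over their backs; the gripper's body (76 mm by 85 mm) begins 54 mm behind the grasp point. The pads swing forward as they close: fully open they stand 13 mm farther back than shut.
Start: joints at [-1.198, 0.521, -0.036, 1.599, 0.021, 1.021, -0.113], TCP at [0.268, 0.565, 0.231] pointing down, gripper open.
Joint ranges: [-2.91, 2.91], [-0.3, 2.13], [-1.5, 1.42], [0.17, 2.43], [-1.26, 4.41], [0.16, 1.93], [-2.52, 2.52]. Speed limits (rad/s): [1.89, 1.89, 2.39, 2.39, 3.01, 3.01, 3.01].

INTERFACE

Orientations are given as [roll, pitch, yaw] about the fixed x, y, z axes, in that order (R = Rz(yaw) Ry(pitch) Rx(roll)).
In Python, from workcell import bot, grab_frame, ticket gives the robot as it stands.
- The arm moves only by the tool arm_command, never from a script. Its argument "commands" is a list of rows, each a list of 3 entries, a list of its own where there are three numbers: the shift along the world's x, y, z in mm, then the turn about the world's z in rad, then the gripper command: -1 is fully open, 1 is shut, values between are in proportion. In form: [[[tx, ty, tz], roll, fingers], ...]. A call has 1 to 20 rows; each row shifts and turns the commanded pose from where the row before left it; what a row does not reach is not made up. A row lasts 1/10 s, in which the tool goes at most 50 mm and 8.59 degrees, less where a joint would pass 70% of its speed; a pose out of reach is approached as far as the arm can. A call with a gripper value outside its range is refused whole. The fingers move at their own pace and stop on an object; "newtons" is the grip in N (left out, the last holds). Time passes only in rows, so rows that do not move let the fingers close. It gives the time, the measured TCP pose, the force, the opening and the grip force at its end, in the units of the state.
- bot.observe(): the state, without advancing time (a new reading comes with each control period).
- grab_frame(name): name is "side" or "top" or "wrist"; returns a dict with "image" (384x512x3 uint8, red, green, blue), "vertical_fov" (degrees; the focal length in pixels is half the picture's height over the tangent of half this angle, whatever the lens; pixels are square), "cx", "cy" (the principal point, pixels), "R" (3x3) and "t" (3): a world point X has camera coordinates R X + t. Camera axes: x right, y down, z forward; pixel columns grow to the right and rows downward; lengths in m; the calibration is good to about 2 mm. A picture is of the moment at which its call begins. There is no depth.
- ticket.job_done(): hands the job in; it is judged then, once.
The state is a dict: "clock": time; "qpos": joint angles; "qd": joint speeds; "joint_efforts": joint torques, N m; "position": TCP position; "tool_rot": TCP orientation; "force": force on the tool from outside, world axes, zero at the start; "moment": the same for the moment, N m; "grip_width": finger opening in m; "finger_force": force on a finger pad.
Only numpy, scipy, OpenCV 4.12 (cv2) and the standard library are available. Lean on these libraries where they do the work, as an engineer would, in place of code of your own. Each camera call takes 0.05 s, during which the arm holds its last target. There are 200 camera calls.

## Working session

There is one attempt and no reset: what is moved stays moved. The work goes in short steps, Python scripts to look and compute and a tool call to move; the robot and the scene stay as the last step left them, time stands still between calls to the robot, and variables do not carry over. Pictures are saved under pics/ and viewed, at most 14 in all, crops included, and the job is handed in when it is done.

Besides the shell and the picture viewer there is one more tool, called after ">>>" by a JSON object that holds its "name" and its "arguments", one argument or row to a line. arm_command: Moves the arm, as the interface text tells. Its arguments: {"type":"object","properties":{"commands":{"type":"array"},"newtons":{"type":"number"}},"required":["commands"]}

```bash
mkdir -p pics; ls; python3 - <<'E'
from workcell import bot, grab_frame
import cv2, numpy as np
s=bot.observe(); print({k:np.round(v,3) for k,v in s.items()}, bot.pinch_z)
for n in ("top","side"):
    f=grab_frame(n); cv2.imwrite(f"pics/{n}0.png",f["image"][:,:,::-1])
    print(n,f["vertical_fov"],f["cx"],f["cy"],np.round(f["R"],3).tolist(),np.round(f["t"],3))
a=cv2.imread("pics/top0.png");cv2.imwrite("pics/top0b.png",cv2.resize(a,(800,600),interpolation=cv2.INTER_CUBIC))
E
```

```text
pics
{'clock': np.float64(0.0), 'qpos': array([-1.198,  0.522, -0.036,  1.6  ,  0.021,  1.021, -0.113]), 'qd': array([-0.001,  0.001,  0.001,  0.001, -0.001, -0.   ,  0.   ]), 'joint_efforts': array([ 1.0000e-03, -9.2713e+01,  1.9800e+00, -3.6993e+01,  1.8000e-02,
        8.0000e-03,  0.0000e+00]), 'position': array([0.268, 0.564, 0.231]), 'tool_rot': array([-3.14 ,  0.   ,  2.699]), 'force': array([ 0.285,  0.085, -0.172]), 'moment': array([-0.048,  0.016, -0.013]), 'finger_force': np.float64(0.0), 'grip_width': np.float64(0.085)} 0.0187
top 43.64597031509326 253.766411442257 196.6029009273594 [[-0.018, -1.0, 0.009], [-0.997, 0.017, -0.075], [0.075, -0.01, -0.997]] [0.006 0.506 1.2  ]
side 43.67775110249612 247.95465920496164 195.48716453480333 [[0.924, -0.382, 0.014], [-0.173, -0.451, -0.876], [0.34, 0.807, -0.483]] [-0.475  0.171  1.15 ]
```

View pics/top0b.png

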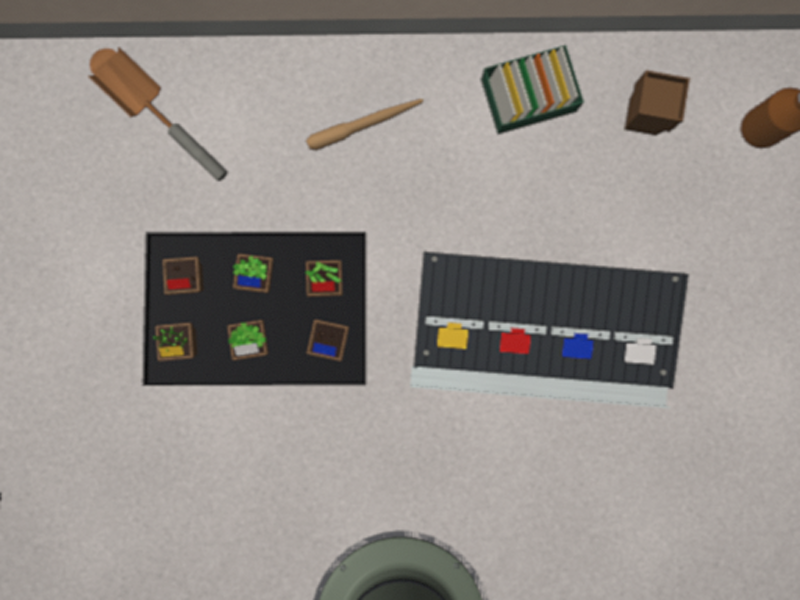

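View pics/side0.png

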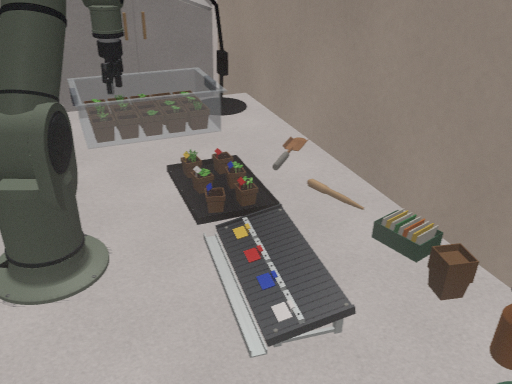

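The top view (at 800x600) shows the tray with pots: bare red (181,275), blue (252,272), red (324,277), yellow (173,341), white (247,338) and bare blue (327,340). The board's tags are yellow (452,337), red (515,342), blue (577,347) and white (640,352), just below the cleat. The side view agrees.

```bash
cat > h.py <<'E'
import numpy as np, cv2
from workcell import bot, grab_frame
def cast(f,uv,z):
    F=f["image"].shape[0]/2/np.tan(np.radians(f["vertical_fov"]/2))
    uv=np.atleast_2d(np.float64(uv))
    R=np.array(f["R"]);t=np.array(f["t"])
    d=np.c_[(uv[:,0]-f["cx"])/F,(uv[:,1]-f["cy"])/F,np.ones(len(uv))]@R
    c=-R.T@t
    return c+d*((z-c[2])/d[:,2])[:,None]
def rect(P):
    (cx,cy),(w,h),a=cv2.minAreaRect((P[:,:2]*1000).astype(np.float32)); 
    return np.array([cx,cy]),(w,h),(a+45)%90-45
E
python3 - <<'E'
from h import *
f=grab_frame("top"); im=f["image"]; hsv=cv2.cvtColor(im,cv2.COLOR_RGB2HSV)
H,S,V=[hsv[:,:,i].astype(int) for i in range(3)]
# pots: anything not dark-neutral inside tray
m=np.zeros(im.shape[:2],np.uint8); m[155:240,98:230]=255
m[(im.max(2).astype(int)<70)]=0
m=cv2.morphologyEx(m,cv2.MORPH_CLOSE,np.ones((5,5)))
cs,_=cv2.findContours(m,cv2.RETR_EXTERNAL,cv2.CHAIN_APPROX_NONE)
print("pots mm")
for c in cs:
    if cv2.contourArea(c)<100: continue
    p=rect(cast(f,c[:,0],.059)); print(c[:,0].mean(0).round(),p[0].round(1),np.round(p[1],1),round(p[2],1))
print("tags/cleat")
roi=np.zeros(im.shape[:2],bool); roi[195:238,265:440]=1
ms={"yellow":(H>15)&(H<35)&(S>120)&(V>100),"red":((H<8)|(H>172))&(S>130)&(V>90),"blue":(H>105)&(H<130)&(S>130)&(V>80),"pale":(S<60)&(V>130)}
for k,q in ms.items():
    cs,_=cv2.findContours((q&roi).astype(np.uint8),cv2.RETR_EXTERNAL,cv2.CHAIN_APPROX_NONE)
    for c in cs:
        if cv2.contourArea(c)<30: continue
        z=.042 if k!="pale" else .058
        p=rect(cast(f,c[:,0],z)); print(k,c[:,0].mean(0).round(),p[0].round(1),np.round(p[1],1),round(p[2],1))
c=im[155:260,90:440]; cv2.imwrite("pics/crop1.png",cv2.resize(c[:,170:,::-1],None,fx=4,fy=4,interpolation=cv2.INTER_CUBIC))
E
```

```text
pots mm
[111. 218.] [455.3 348.7] [56.7 59.7] 4.2
[158. 217.] [456.2 233.7] [56.6 57.2] 7.9
[209. 217.] [453.6 107.3] [56.6 56.2] -13.1
[207. 178.] [551.6 112.3] [55.7 57.3] 2.9
[115. 176.] [559.4 336.9] [57.  56.8] 2.9
[161. 174.] [561.8 225.8] [59.9 56.5] -8.1
tags/cleat
yellow [290. 215.] [456.5 -90.7] [47.3 39.8] -1.4
red [329. 219.] [ 447.7 -190.2] [47.9 39.1] -5.8
blue [369. 222.] [ 436.9 -289.7] [47.4 37.6] -2.0
pale [281. 236.] [404.8 -68.6] [80.8  4.9] -1.0
pale [411. 220.] [ 431.7 -388. ] [86.9 44.5] -5.7
pale [372. 213.] [ 458.  -290.2] [89.2 11.4] -5.6
pale [331. 209.] [ 467.8 -191.6] [89.1 11.5] -5.7
pale [290. 206.] [477.7 -92.4] [90.9 11.7] -5.7
pale [437. 217.] [ 447.4 -450.2] [ 14.8 103.8] -2.7
```

View pics/crop1.png

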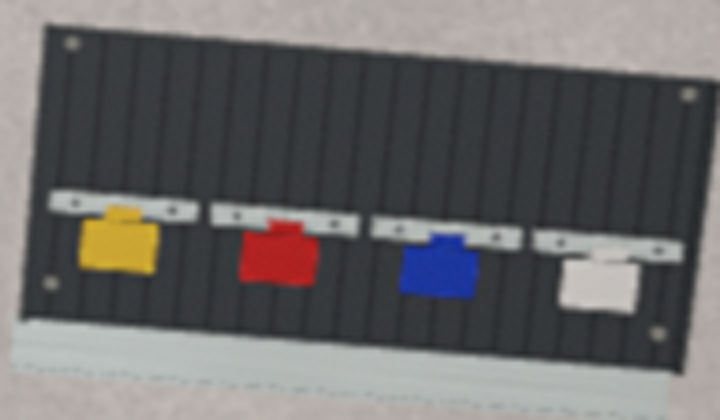

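>>> {"name": "arm_command", "arguments": {
  "commands": [
    [[23.5,-27,-9],0.0645,-1],
    [[23.5,-27,-9],0.0645,-1],
    [[23.5,-27,-9],0.0645,-1],
    [[23.5,-27,-9],0.0645,-1],
    [[23.5,-27,-9],0.0645,-1],
    [[23.5,-27,-9],0.0645,-1],
    [[23.5,-27,-9],0.0645,-1],
    [[23.5,-27,-9],0.0645,-1],
    [[0,0,0],0,-1],
    [[0,0,0],0,-1]
  ],
  "newtons": 25
}}

```text
clock: 1.15
position: [0.4561, 0.348, 0.159]
tool_rot: [-3.141, -0.001, -3.071]
force: [0.4, 0.6, 0.5]
grip_width: 0.0854
finger_force: 0.0
```

```bash
python3 - <<'E'
from h import *
f=grab_frame("wrist"); im=f["image"]; cv2.imwrite("pics/w1.png",im[:,:,::-1])
s=bot.observe(); print(s["clock"],s["position"],s["tool_rot"],f["t"]); 
F=192/np.tan(np.radians(f["vertical_fov"]/2))
for n,p in dict(yel=(455.3,348.7),white=(456.2,233.7)).items():
    X=np.array(f["R"])@np.array([p[0]/1e3,p[1]/1e3,.059])+f["t"]; print(n,X[:2]/X[2]*F+[f["cx"],f["cy"]])
E
```

```text
1.2 [0.45549182 0.34904834 0.15924113] [ 3.14136576e+00 -4.19492174e-04 -3.06902184e+00] [-0.31479637 -0.47763176  0.17343738]
yel [257.66941177 189.51093112]
white [112.38105995 180.5468291 ]
```

View pics/w1.png

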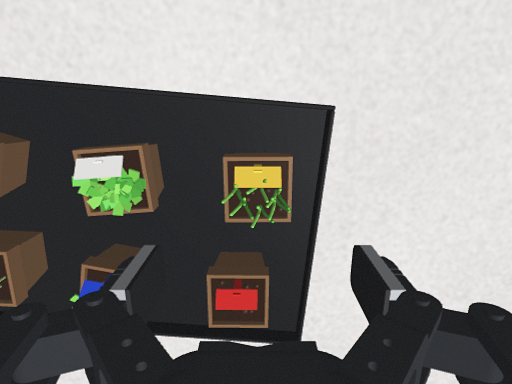

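The wrist view shows the yellow pot's rim centred at (258,189), as predicted, and square to the image. Descending to grip.

>>> {"name": "arm_command", "arguments": {
  "commands": [
    [[0,0,-30],0,-1],
    [[0,0,-30],0,-1],
    [[0,0,-30],0,-1],
    [[0,0,-25],0,-1],
    [[0,0,-16],0,-1],
    [[0,0,0],0,-1],
    [[0,0,0],0,1],
    [[0,0,0],0,1],
    [[0,0,0],0,1],
    [[0,0,0],0,1],
    [[0,0,0],0,1],
    [[0,0,0],0,1],
    [[0,0,0],0,1],
    [[0,0,0],0,1]
  ]
}}

```text
clock: 2.6
position: [0.4564, 0.3493, 0.0297]
tool_rot: [3.14, 0.002, -3.069]
force: [-1.2, -0.3, 5.5]
grip_width: 0.0537
finger_force: 25.9
```

>>> {"name": "arm_command", "arguments": {
  "commands": [
    [[0,0,8],0,1],
    [[0,0,16],0,1],
    [[0,0,24],0,1],
    [[0,0,30],0,1],
    [[0,0,26],0,1],
    [[1,-10,16],0,1],
    [[3,-25,0],-0.012,1],
    [[4,-35,0],-0.016,1],
    [[4,-35,0],-0.016,1],
    [[5,-40,0],-0.016,1],
    [[5,-40,0],-0.016,1],
    [[5,-40,0],-0.016,1],
    [[5,-40,0],-0.016,1],
    [[5,-40,0],-0.016,1],
    [[4,-40,0],-0.016,1],
    [[4,-35,0],-0.016,1],
    [[3,-30,0],-0.015,1],
    [[3,-22,0],0,1],
    [[1.6,-12.8,0],0,1],
    [[0,0,0],0,1]
  ]
}}

```text
clock: 4.6
position: [0.5081, -0.0979, 0.1484]
tool_rot: [-3.141, 0.0, 3.041]
force: [0.1, -0.3, -1.7]
grip_width: 0.0534
finger_force: 27.3
```

>>> {"name": "arm_command", "arguments": {
  "commands": [
    [[0,0,0],0,1],
    [[0,0,0],0,1]
  ]
}}

```text
clock: 4.8
position: [0.5083, -0.0949, 0.1483]
tool_rot: [3.141, -0.0, 3.045]
force: [0.7, 0.7, -0.5]
grip_width: 0.0538
finger_force: 27.3
```

```bash
cat > proj.py <<'E'
from h import *
def see(name,out):
    f=grab_frame(name); cv2.imwrite("pics/"+out,f["image"][:,:,::-1]); return f
def px(f,p):
    X=np.array(f["R"])@(np.array(p)/1e3)+f["t"]; F=192/np.tan(np.radians(f["vertical_fov"]/2))
    return (X[:2]/X[2]*F+[f["cx"],f["cy"]]).round(1)
E
python3 - <<'E'
from proj import *
f=see("wrist","w2.png"); s=bot.observe(); print(s["position"],s["tool_rot"])
print("yellow cleat",px(f,(477.7,-92.4,58)),"red",px(f,(467.8,-191.6,58)))
E
```

```text
[ 0.50836064 -0.09496296  0.1483396 ] [ 3.14126138e+00 -9.23197239e-05  3.04529844e+00]
yellow cleat [255.8 154.3] red [121.1 153.8]
```

View pics/w2.png

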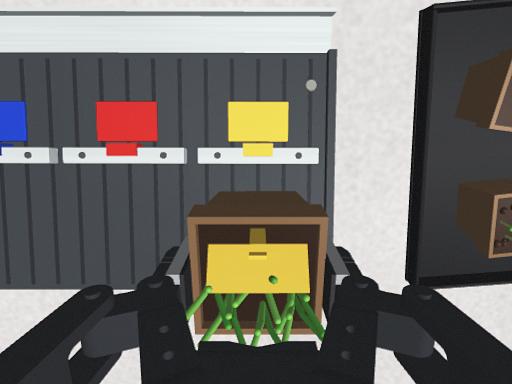

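Yellow's cleat segment spans (197–319, 148–163), centre (258,155), against a prediction of (256,154). That is within 2 mm. The pot is held square and in line with the tag, so I'm lowering it to contact.

>>> {"name": "arm_command", "arguments": {
  "commands": [
    [[1.5,0.5,-12],0,1],
    [[0,0,-20],0,1],
    [[0,0,-16],0,1],
    [[0,0,-8],0,1],
    [[0,0,-4],0,1],
    [[0,0,-2],0,1],
    [[0,0,0],0,1],
    [[0,0,0],0,1]
  ]
}}

```text
clock: 5.65
position: [0.5102, -0.0956, 0.0868]
tool_rot: [-3.142, 0.001, 3.044]
force: [0.8, 0.1, 0.2]
grip_width: 0.0537
finger_force: 27.2
```

>>> {"name": "arm_command", "arguments": {
  "commands": [
    [[0,0,-1],0,1],
    [[0,0,-1],0,1],
    [[0,0,0],0,1]
  ]
}}

```text
clock: 5.95
position: [0.5099, -0.0956, 0.0843]
tool_rot: [-3.142, 0.0, 3.044]
force: [0.1, -0.1, -1.6]
grip_width: 0.0536
finger_force: 27.2
```

>>> {"name": "arm_command", "arguments": {
  "commands": [
    [[0,0,-1],0,1],
    [[0,0,0],0,1]
  ]
}}

```text
clock: 6.15
position: [0.5099, -0.0956, 0.0832]
tool_rot: [-3.142, -0.0, 3.044]
force: [-0.2, -0.8, -1.8]
grip_width: 0.0536
finger_force: 27.2
```

>>> {"name": "arm_command", "arguments": {
  "commands": [
    [[0,0,-1],0,1],
    [[0,0,0],0,1]
  ]
}}

```text
clock: 6.35
position: [0.51, -0.0956, 0.0824]
tool_rot: [-3.142, 0.0, 3.044]
force: [-1.7, 0.1, 4.7]
grip_width: 0.0535
finger_force: 28.0
```

>>> {"name": "arm_command", "arguments": {
  "commands": [
    [[0,0,-1],0,1],
    [[0,0,0],0,1]
  ]
}}

```text
clock: 6.55
position: [0.51, -0.0956, 0.0822]
tool_rot: [-3.142, 0.0, 3.044]
force: [-8.5, 0.9, 22.9]
grip_width: 0.0536
finger_force: 30.0
```

>>> {"name": "arm_command", "arguments": {
  "commands": [
    [[0,0,0.5],0,1],
    [[-1,0.1,-0.4],0,1],
    [[-1.2,0.1,-0.5],0,1],
    [[0,0,0],0,1]
  ],
  "newtons": 20
}}

```text
clock: 6.95
position: [0.5087, -0.0955, 0.0817]
tool_rot: [-3.142, 0.002, 3.044]
force: [-0.8, 0.8, 12.4]
grip_width: 0.0536
finger_force: 28.9
```

>>> {"name": "arm_command", "arguments": {
  "commands": [
    [[-1.2,0.1,-0.6],0,1],
    [[-1.2,0.1,-0.6],0,1],
    [[0,0,0],0,1]
  ]
}}

```text
clock: 7.25
position: [0.5063, -0.0953, 0.0804]
tool_rot: [-3.142, 0.002, 3.044]
force: [1.5, -0.8, 9.0]
grip_width: 0.0536
finger_force: 28.9
```

```bash
python3 - <<'E'
from proj import *
f=see("wrist","w3.png"); g=see("side","s3.png")
a=cv2.resize(f["image"][100:,120:400],(560,568)); b=g["image"][170:300,190:350]; 
cv2.imwrite("pics/w3b.png",np.hstack([cv2.resize(f["image"],(400,300)),cv2.resize(b,(369,300),interpolation=cv2.INTER_CUBIC)])[:,:,::-1])
E
```

```text
(no output)
```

View pics/w3b.png

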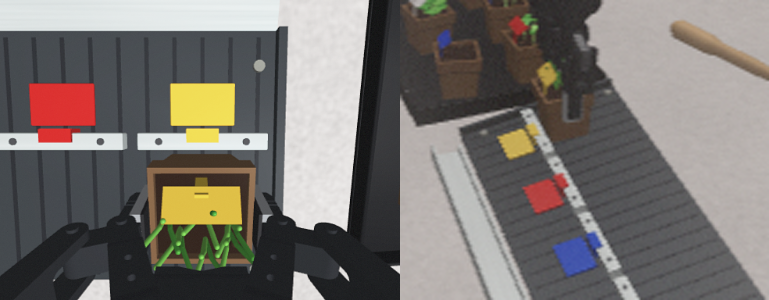

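Wrist and side views: the pot is on the board uphill of the cleat, tilting with moderate force. Continuing the arc.

>>> {"name": "arm_command", "arguments": {
  "commands": [
    [[-1.2,0.1,-0.7],0,1],
    [[-1.2,0.1,-0.8],0,1],
    [[-1.2,0.1,-0.8],0,1],
    [[-1.0,0.1,-0.7],0,1],
    [[0,0,0],0,1]
  ]
}}

```text
clock: 7.85
position: [0.5016, -0.0949, 0.0773]
tool_rot: [3.142, 0.002, 3.044]
force: [0.9, 0.0, 9.1]
grip_width: 0.0535
finger_force: 29.6
```

>>> {"name": "arm_command", "arguments": {
  "commands": [
    [[0,0,0],0,-0.3],
    [[0,0,0],0,-0.4],
    [[0,0,0],0,-0.6],
    [[0,0,0],0,-1],
    [[0,0,0],0,-1],
    [[0,0,0],0,-1],
    [[0,0,10],0,-1],
    [[0,0,20],0,-1],
    [[0,0,30],0,-1],
    [[0,0,30],0,-1],
    [[0,0,10],0,-1],
    [[0,0,0],0,-1]
  ]
}}

```text
clock: 9.05
position: [0.5014, -0.0949, 0.1784]
tool_rot: [-3.142, 0.003, 3.044]
force: [0.5, -0.4, -0.3]
grip_width: 0.0851
finger_force: 0.0
```

```bash
python3 - <<'E'
from proj import *
f=see("wrist","w4.png"); g=see("side","s4.png"); s=bot.observe(); print(s["clock"],s["position"])
b=g["image"][170:300,190:350]; 
cv2.imwrite("pics/w4b.png",np.hstack([cv2.resize(f["image"],(400,300)),cv2.resize(b,(369,300),interpolation=cv2.INTER_CUBIC)])[:,:,::-1])
E
```

```text
9.15 [ 0.50038824 -0.09472802  0.17623732]
```

View pics/w4b.png

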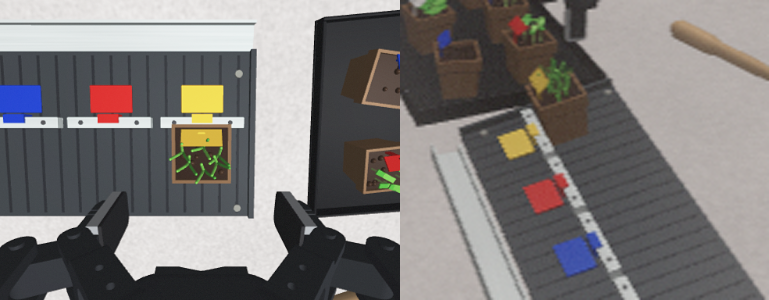

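The yellow pot stands on the board just uphill of the yellow cleat segment, rim at about (174–231, 124–183) in the half-size view. Now to measure it.

```bash
cat > chk.py <<'E'
from proj import *
pl=dict(yellow=(506.5,-95.3),red=(496.6,-194.5),blue=(486.8,-293.1),white=(476.9,-392.3))
def rim(f,box,z,out=None):
    """brown/any-coloured blob against dark board in pixel box -> centre at height z"""
    im=f["image"].astype(int); x0,y0,x1,y1=box
    m=np.zeros(im.shape[:2],np.uint8)
    b=((im[:,:,0]-im[:,:,2])>22); m[y0:y1,x0:x1]=b[y0:y1,x0:x1]*255
    m=cv2.morphologyEx(m,cv2.MORPH_OPEN,np.ones((3,3)))
    cs,_=cv2.findContours(m,cv2.RETR_EXTERNAL,cv2.CHAIN_APPROX_NONE)
    c=max(cs,key=cv2.contourArea); print("px",cv2.boundingRect(c))
    return rect(cast(f,c[:,0],z))
def rel(c,n):
    d=np.array(c)-pl[n]; u=np.array([.995,-.099]); v=np.array([.099,.995])
    return d@u,d@v
E
python3 - <<'E'
from chk import *
f=grab_frame("wrist")
p=rim(f,(215,158,305,245),.1064); print(p, rel(p[0],"yellow"),"expect u=-11.4+x")
E
```

```text
px (217, 161, 80, 77)
(array([498.80511475, -94.46543121]), (56.06742858886719, 56.250728607177734), -5.546089172363281) (np.float64(-7.739033137512206), np.float64(0.06860230255126665)) expect u=-11.4+x
```

>>> {"name": "arm_command", "arguments": {
  "commands": [
    [[3,12,0],0,-1],
    [[6,25,0],0.03,-1],
    [[8,33,-3],0.03,-1],
    [[9,37,-5],0.03,-1],
    [[9,37,-5],0.03,-1],
    [[8,33,-5],0.03,-1],
    [[5,20,0],0,-1],
    [[3,10,0],0,-1],
    [[0,0,0],0,-1],
    [[0,0,0],0,-1]
  ]
}}

```text
clock: 10.2
position: [0.5514, 0.1113, 0.1584]
tool_rot: [-3.141, -0.001, -3.09]
force: [-0.5, -0.9, -0.0]
grip_width: 0.0853
finger_force: 0.0
```

```bash
python3 - <<'E'
from chk import *
f=see("wrist","w5.png"); s=bot.observe(); print(s["clock"],s["position"],s["tool_rot"])
for n,q in dict(red=(551.6,112.3,59),bb=(453.6,107.3,59),blue=(561.8,225.8,59)).items(): print(n,px(f,q))
c=px(f,(551.6,112.3,59)).astype(int)
p=rim(f,(c[0]-55,c[1]-50,c[0]+55,c[1]+50),.059); print(p)
E
```

```text
10.25 [0.55151771 0.11090635 0.15853763] [-3.14090404e+00 -3.97875780e-04 -3.09081767e+00]
red [258.1 190.9]
bb [258.3  57.9]
blue [397.5 210. ]
px (236, 165, 51, 37)
(array([544.92956543, 114.66761017]), (28.74968910217285, 40.32499313354492), 0.5998983383178711)
```

View pics/w5.png

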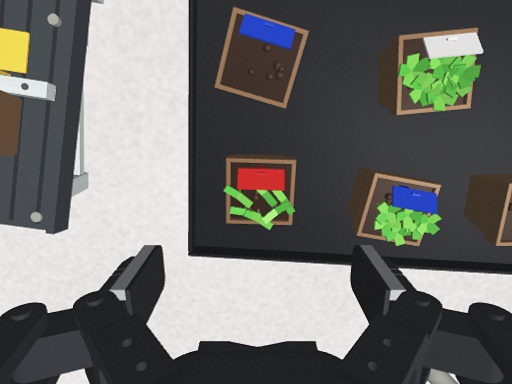

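Red's rim spans (226–296, 157–224), centre (261,190): about 3 mm to +y of the tool and about 2° clockwise. Gripping.

>>> {"name": "arm_command", "arguments": {
  "commands": [
    [[0,1.5,-20],-0.02,-1],
    [[0,1,-30],-0.02,-1],
    [[0,0,-30],0,-1],
    [[0,0,-28],0,-1],
    [[0,0,-14],0,-1],
    [[0,0,-7],0,-1],
    [[0,0,0],0,-1],
    [[0,0,0],0,1],
    [[0,0,0],0,1],
    [[0,0,0],0,1],
    [[0,0,0],0,1],
    [[0,0,0],0,1],
    [[0,0,0],0,1],
    [[0,0,0],0,1],
    [[0,0,0],0,1]
  ],
  "newtons": 25
}}

```text
clock: 11.75
position: [0.5523, 0.1147, 0.0308]
tool_rot: [3.141, 0.002, -3.13]
force: [-1.3, -0.9, 7.9]
grip_width: 0.0536
finger_force: 25.3
```

>>> {"name": "arm_command", "arguments": {
  "commands": [
    [[0,0,8],0,1],
    [[0,0,16],0,1],
    [[0,0,26],0,1],
    [[0,0,34],0,1],
    [[0,0,34],0,1],
    [[-1,-6,26],0,1],
    [[-3,-16,16],0,1],
    [[-5,-30,0],-0.02,1],
    [[-6,-36,0],-0.02,1],
    [[-7,-40,0],-0.02,1],
    [[-7,-40,0],-0.02,1],
    [[-7,-40,0],-0.03,1],
    [[-6,-36,0],0,1],
    [[-5,-30,0],0,1],
    [[-4,-20,0],0,1],
    [[-2,-14,0],0,1],
    [[0,0,0],0,1],
    [[0,0,0],0,1]
  ]
}}

```text
clock: 13.55
position: [0.4989, -0.1925, 0.1899]
tool_rot: [3.141, 0.0, 3.044]
force: [-0.1, -0.5, -1.6]
grip_width: 0.0535
finger_force: 27.4
```

>>> {"name": "arm_command", "arguments": {
  "commands": [
    [[0,0,0],0,1]
  ]
}}

```text
clock: 13.65
position: [0.4991, -0.192, 0.1898]
tool_rot: [3.141, 0.0, 3.045]
force: [-0.1, -0.7, -0.2]
grip_width: 0.0535
finger_force: 27.4
```

```bash
python3 - <<'E'
from proj import *
f=see("wrist","w6.png"); s=bot.observe(); print(s["position"],s["tool_rot"])
print("red cleat",px(f,(467.8,-191.6,58)))
im=f["image"].astype(int); c=px(f,(467.8,-191.6,58)).astype(int)
r=(im.min(2)>150)&((im.max(2)-im.min(2))<40)
y0,x0=c[1]-15,c[0]-58; m=r[y0:y0+30,x0:x0+116].astype(np.uint8)
ys,xs=np.nonzero(m); print("seen",xs.min()+x0,xs.max()+x0,ys.min()+y0,ys.max()+y0)
E
```

```text
[ 0.49904384 -0.19213606  0.18976949] [3.14126096e+00 7.11330098e-05 3.04537229e+00]
red cleat [253.6 145.5]
seen 204 306 140 153
```

>>> {"name": "arm_command", "arguments": {
  "commands": [
    [[0,-1,-12],0,1],
    [[0,0,-24],0,1],
    [[0,0,-28],0,1],
    [[0,0,-22],0,1],
    [[0,0,-12],0,1],
    [[0,0,-5],0,1],
    [[0,0,-2],0,1],
    [[0,0,0],0,1],
    [[0,0,0],0,1]
  ]
}}

```text
clock: 14.6
position: [0.4992, -0.1944, 0.0855]
tool_rot: [-3.141, 0.001, 3.044]
force: [-0.1, -0.9, -1.1]
grip_width: 0.0538
finger_force: 27.3
```

>>> {"name": "arm_command", "arguments": {
  "commands": [
    [[0,0,-1],0,1],
    [[0,0,0],0,1]
  ]
}}

```text
clock: 14.8
position: [0.4988, -0.1944, 0.084]
tool_rot: [-3.141, 0.001, 3.044]
force: [0.0, -0.2, -1.7]
grip_width: 0.0533
finger_force: 27.3
```

>>> {"name": "arm_command", "arguments": {
  "commands": [
    [[0,0,-0.8],0,1],
    [[0,0,0],0,1]
  ]
}}

```text
clock: 15.0
position: [0.4989, -0.1944, 0.0834]
tool_rot: [-3.141, 0.001, 3.044]
force: [-3.6, 1.3, 8.7]
grip_width: 0.0534
finger_force: 28.6
```

Contact where predicted; now the laying-down arc as for yellow.

>>> {"name": "arm_command", "arguments": {
  "commands": [
    [[-1,0.1,-0.4],0,1],
    [[-1.2,0.1,-0.5],0,1],
    [[-1.2,0.1,-0.6],0,1],
    [[-1.2,0.1,-0.6],0,1],
    [[-1.2,0.1,-0.7],0,1],
    [[-1.2,0.1,-0.8],0,1],
    [[-1.2,0.1,-0.8],0,1],
    [[-1.0,0.1,-0.7],0,1],
    [[0,0,0],0,1]
  ],
  "newtons": 20
}}

```text
clock: 15.9
position: [0.4904, -0.1936, 0.0785]
tool_rot: [-3.141, 0.002, 3.044]
force: [0.8, 1.3, 9.3]
grip_width: 0.0532
finger_force: 29.4
```

>>> {"name": "arm_command", "arguments": {
  "commands": [
    [[0,0,0],0,-0.3],
    [[0,0,0],0,-0.4],
    [[0,0,0],0,-0.6],
    [[0,0,0],0,-1],
    [[0,0,0],0,-1],
    [[0,0,0],0,-1],
    [[0,0,10],0,-1],
    [[0,0,20],0,-1],
    [[0,0,30],0,-1],
    [[0,0,30],0,-1],
    [[0,0,10],0,-1],
    [[0,0,0],0,-1]
  ]
}}

```text
clock: 17.1
position: [0.4902, -0.1937, 0.1795]
tool_rot: [-3.141, 0.003, 3.044]
force: [0.2, 0.6, -0.8]
grip_width: 0.0854
finger_force: 0.0
```

```bash
python3 - <<'E'
from chk import *
f=see("wrist","w7.png"); s=bot.observe(); print(s["clock"],s["position"])
c=px(f,(488,-194,106)).astype(int)
p=rim(f,(c[0]-45,c[1]-43,c[0]+45,c[1]+48),.1064); print(p, rel(p[0],"red"),"expect u=-11.4+x")
E
```

```text
17.15 [ 0.48959206 -0.19351443  0.17814037]
px (230, 166, 57, 37)
(array([ 478.13345337, -191.32299805]), (39.770851135253906, 26.28908348083496), -5.5572662353515625) (np.float64(-18.688737091064475), np.float64(1.3329288269042945)) expect u=-11.4+x
```

View pics/w7.png

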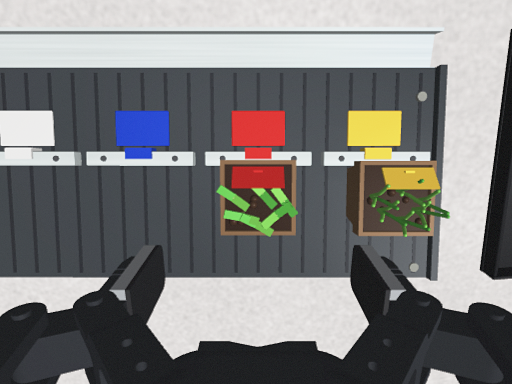

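Red is down: rim (220–296, 160–236), square, centred on its tag and level with yellow. Next, blue.

>>> {"name": "arm_command", "arguments": {
  "commands": [
    [[2,12,0],0,-1],
    [[4,25,0],0,-1],
    [[6,34,0],0,-1],
    [[7,40,0],-0.01,-1],
    [[7,40,0],-0.01,-1],
    [[7,40,0],-0.01,-1],
    [[7,40,0],-0.01,-1],
    [[7,40,0],0,-1],
    [[7,40,0],0,-1],
    [[6,36,-4],0,-1],
    [[5,32,-8],0,-1],
    [[4,24,-7],0,-1],
    [[3,14,-2],0,-1],
    [[0,4,0],0,-1],
    [[0,0,0],0,-1],
    [[0,0,0],0,-1]
  ]
}}

```text
clock: 18.75
position: [0.5616, 0.2261, 0.157]
tool_rot: [-3.141, 0.0, 3.002]
force: [-0.1, -0.7, 0.2]
grip_width: 0.0856
finger_force: 0.0
```

```bash
python3 - <<'E'
from chk import *
f=see("wrist","w8.png"); s=bot.observe(); print(s["clock"],s["position"],s["tool_rot"])
print(px(f,(561.8,227.8,59)))
E
```

```text
18.8 [0.56171973 0.22612769 0.1571001 ] [-3.14122376e+00  4.04356585e-04  3.00217658e+00]
[258.6 191.1]
```

View pics/w8.png

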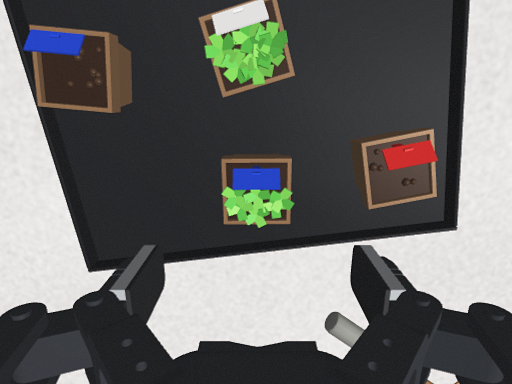

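Blue's rim (221–292, 157–224) is centred at (257,190) and square. Gripping.

>>> {"name": "arm_command", "arguments": {
  "commands": [
    [[0,0.5,-20],0,-1],
    [[0,0,-30],0,-1],
    [[0,0,-30],0,-1],
    [[0,0,-28],0,-1],
    [[0,0,-14],0,-1],
    [[0,0,-7],0,-1],
    [[0,0,0],0,-1],
    [[0,0,0],0,1],
    [[0,0,0],0,1],
    [[0,0,0],0,1],
    [[0,0,0],0,1],
    [[0,0,0],0,1],
    [[0,0,0],0,1],
    [[0,0,0],0,1],
    [[0,0,0],0,1]
  ],
  "newtons": 25
}}

```text
clock: 20.3
position: [0.5621, 0.2282, 0.029]
tool_rot: [3.141, 0.001, 3.004]
force: [-1.9, -1.2, 8.4]
grip_width: 0.0536
finger_force: 25.5
```

>>> {"name": "arm_command", "arguments": {
  "commands": [
    [[0,0,8],0,1],
    [[0,0,16],0,1],
    [[0,0,26],0,1],
    [[0,0,34],0,1],
    [[0,0,34],0,1],
    [[-1,-6,26],0,1],
    [[-2,-16,17],0,1],
    [[-4,-30,0],0.01,1],
    [[-6,-43,0],0.01,1],
    [[-6,-43,0],0.01,1],
    [[-6,-43,0],0.01,1],
    [[-6,-43,0],0,1],
    [[-6,-43,0],0,1],
    [[-6,-43,0],0,1],
    [[-6,-43,0],0,1],
    [[-6,-43,0],0,1],
    [[-6,-43,0],0,1],
    [[-6,-40,0],0,1],
    [[-4,-25,0],0,1],
    [[-2,-16,0],0,1]
  ]
}}

```text
clock: 22.3
position: [0.4878, -0.2942, 0.1901]
tool_rot: [-3.141, 0.001, 3.042]
force: [0.2, 0.5, -1.2]
grip_width: 0.0537
finger_force: 27.2
```

>>> {"name": "arm_command", "arguments": {
  "commands": [
    [[0,0,0],0,1],
    [[0,0,0],0,1],
    [[0,0,0],0,1]
  ]
}}

```text
clock: 22.6
position: [0.4891, -0.2905, 0.1891]
tool_rot: [3.141, 0.0, 3.046]
force: [0.7, -0.2, -1.5]
grip_width: 0.0535
finger_force: 27.2
```

```bash
cat > cl.py <<'E'
from proj import *
import sys
q=eval(sys.argv[1])
f=see("wrist",sys.argv[2]); s=bot.observe(); print(s["clock"],s["position"],s["tool_rot"])
im=f["image"].astype(int); c=px(f,q).astype(int); print("pred",c)
r=(im.min(2)>150)&((im.max(2)-im.min(2))<40)
y0,x0=c[1]-15,c[0]-56; m=r[y0:y0+30,x0:x0+112].astype(np.uint8)
ys,xs=np.nonzero(m); print("seen",xs.min()+x0,xs.max()+x0,ys.min()+y0,ys.max()+y0)
E
python3 cl.py "(458,-290.2,58)" w9.png
```

```text
22.65 [ 0.48907579 -0.29056076  0.18902767] [3.14117471e+00 2.66634486e-04 3.04575440e+00]
pred [253 145]
seen 202 305 140 153
```

>>> {"name": "arm_command", "arguments": {
  "commands": [
    [[0,-2,-12],0,1],
    [[0,0,-24],0,1],
    [[0,0,-28],0,1],
    [[0,0,-22],0,1],
    [[0,0,-12],0,1],
    [[0,0,-5],0,1],
    [[0,0,-2],0,1],
    [[0,0,0],0,1],
    [[0,0,0],0,1]
  ]
}}

```text
clock: 23.55
position: [0.4889, -0.2942, 0.0846]
tool_rot: [-3.141, 0.001, 3.044]
force: [-0.1, -0.3, -0.8]
grip_width: 0.0536
finger_force: 27.2
```

>>> {"name": "arm_command", "arguments": {
  "commands": [
    [[0,0,-0.8],0,1],
    [[0,0,0],0,1]
  ]
}}

```text
clock: 23.75
position: [0.4887, -0.2941, 0.0834]
tool_rot: [-3.141, 0.001, 3.044]
force: [-0.0, -0.3, -1.3]
grip_width: 0.0534
finger_force: 27.2
```

>>> {"name": "arm_command", "arguments": {
  "commands": [
    [[0,0,-0.8],0,1],
    [[0,0,0],0,1]
  ]
}}

```text
clock: 23.95
position: [0.4885, -0.294, 0.0822]
tool_rot: [-3.142, 0.0, 3.044]
force: [0.0, 0.3, -0.9]
grip_width: 0.0534
finger_force: 27.2
```

>>> {"name": "arm_command", "arguments": {
  "commands": [
    [[0,0,-0.8],0,1],
    [[0,0,0],0,1]
  ]
}}

```text
clock: 24.15
position: [0.4885, -0.2941, 0.0816]
tool_rot: [-3.142, 0.0, 3.044]
force: [-1.7, 1.2, 4.5]
grip_width: 0.0536
finger_force: 27.9
```

>>> {"name": "arm_command", "arguments": {
  "commands": [
    [[-1,0.1,-0.5],0,1],
    [[-1.2,0.1,-0.6],0,1],
    [[-1.2,0.1,-0.6],0,1],
    [[-1.2,0.1,-0.6],0,1],
    [[-1.2,0.1,-0.7],0,1],
    [[-1.2,0.1,-0.8],0,1],
    [[-1.2,0.1,-0.8],0,1],
    [[-1.0,0.1,-0.7],0,1],
    [[0,0,0],0,1]
  ],
  "newtons": 20
}}

```text
clock: 25.05
position: [0.4802, -0.2934, 0.0767]
tool_rot: [-3.141, 0.002, 3.044]
force: [0.3, 1.1, 6.9]
grip_width: 0.0535
finger_force: 29.0
```

>>> {"name": "arm_command", "arguments": {
  "commands": [
    [[0,0,0],0,-0.3],
    [[0,0,0],0,-0.4],
    [[0,0,0],0,-0.6],
    [[0,0,0],0,-1],
    [[0,0,0],0,-1],
    [[0,0,0],0,-1],
    [[0,0,10],0,-1],
    [[0,0,20],0,-1],
    [[0,0,30],0,-1],
    [[0,0,30],0,-1],
    [[0,0,10],0,-1],
    [[0,0,0],0,-1]
  ]
}}

```text
clock: 26.25
position: [0.48, -0.2936, 0.1779]
tool_rot: [-3.141, 0.003, 3.044]
force: [0.6, 0.0, 0.5]
grip_width: 0.0852
finger_force: 0.0
```

```bash
python3 - <<'E'
from chk import *
f=see("wrist","w10.png"); s=bot.observe(); print(s["clock"],s["position"],s["tool_rot"])
E
```

```text
26.3 [ 0.47940853 -0.29322225  0.17654681] [-3.14123744e+00  9.68136398e-04  3.04377411e+00]
```

View pics/w10.png

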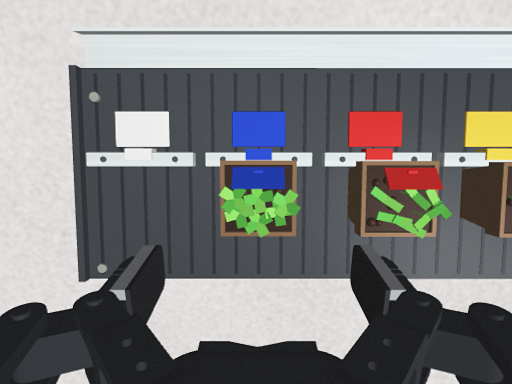

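Blue is down: rim (220–297, 161–236), square, centred on its tag and level with red. Last, white.

>>> {"name": "arm_command", "arguments": {
  "commands": [
    [[-1.6,12,0],0.015,-1],
    [[-1.6,25,0],0.015,-1],
    [[-1.6,36,0],0.015,-1],
    [[-1.6,43,0],0.016,-1],
    [[-1.6,43,0],0.016,-1],
    [[-1.6,43,0],0.016,-1],
    [[-1.6,43,0],0.016,-1],
    [[-1.6,43,0],0.016,-1],
    [[-1.6,43,0],0.016,-1],
    [[-1.6,43,0],0.016,-1],
    [[-1.6,43,0],0.016,-1],
    [[-1.6,43,-4],0.016,-1],
    [[-1.6,36,-6],0.015,-1],
    [[-1.6,20,-6],0.015,-1],
    [[-1.6,11,-4],0.015,-1],
    [[0,0,0],0,-1],
    [[0,0,0],0,-1]
  ]
}}

```text
clock: 28.0
position: [0.4551, 0.2327, 0.1558]
tool_rot: [-3.141, -0.001, -3.006]
force: [-0.1, -0.5, -0.5]
grip_width: 0.0855
finger_force: 0.0
```

```bash
python3 - <<'E'
from chk import *
f=see("wrist","w11.png"); s=bot.observe(); print(s["clock"],s["position"],s["tool_rot"])
print(px(f,(456.2,233.7,59)))
E
```

```text
28.05 [0.4553924  0.23245004 0.15605757] [-3.14090968e+00 -2.98798814e-04 -3.00697706e+00]
[258.  193.1]
```

View pics/w11.png

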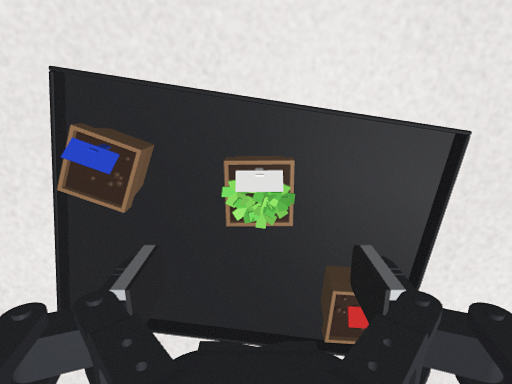

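White's rim (226–295, 161–227) is centred at (260,194), about 2 mm to +y. Gripping.

>>> {"name": "arm_command", "arguments": {
  "commands": [
    [[1,1,-20],0,-1],
    [[0,1,-30],0,-1],
    [[0,0,-30],0,-1],
    [[0,0,-28],0,-1],
    [[0,0,-13],0,-1],
    [[0,0,-7],0,-1],
    [[0,0,0],0,-1],
    [[0,0,0],0,1],
    [[0,0,0],0,1],
    [[0,0,0],0,1],
    [[0,0,0],0,1],
    [[0,0,0],0,1],
    [[0,0,0],0,1],
    [[0,0,0],0,1],
    [[0,0,0],0,1]
  ],
  "newtons": 25
}}

```text
clock: 29.55
position: [0.4569, 0.236, 0.0291]
tool_rot: [3.141, 0.002, -3.006]
force: [-1.0, -1.9, 8.9]
grip_width: 0.054
finger_force: 25.0
```

>>> {"name": "arm_command", "arguments": {
  "commands": [
    [[0,0,8],0,1],
    [[0,0,16],0,1],
    [[0,0,26],0,1],
    [[0,0,34],0,1],
    [[0,0,34],0,1],
    [[1.4,-6,26],0,1],
    [[1.4,-16,17],-0.016,1],
    [[1.4,-30,0],-0.016,1],
    [[1.4,-43,0],-0.017,1],
    [[1.4,-43,0],-0.017,1],
    [[1.4,-43,0],-0.017,1],
    [[1.4,-43,0],-0.017,1],
    [[1.4,-43,0],-0.017,1],
    [[1.4,-43,0],-0.017,1],
    [[1.4,-43,0],-0.017,1],
    [[1.4,-43,0],-0.017,1],
    [[1.4,-43,0],-0.016,1],
    [[1.4,-43,0],-0.016,1],
    [[1.4,-43,0],-0.016,1],
    [[1.4,-43,0],-0.016,1]
  ]
}}

```text
clock: 31.55
position: [0.477, -0.3339, 0.1901]
tool_rot: [3.142, 0.001, 3.045]
force: [1.6, 1.4, -1.5]
grip_width: 0.0537
finger_force: 27.4
```

>>> {"name": "arm_command", "arguments": {
  "commands": [
    [[0.5,-32,0],0,1],
    [[0.5,-18,0],0,1],
    [[0,-10,0],0,1],
    [[0,0,0],0,1],
    [[0,0,0],0,1],
    [[0,0,0],0,1]
  ]
}}

```text
clock: 32.15
position: [0.4787, -0.3909, 0.1893]
tool_rot: [3.141, 0.0, 3.047]
force: [-1.0, 0.0, -1.3]
grip_width: 0.0535
finger_force: 27.4
```

```bash
python3 cl.py "(448.1,-389.2,58)" w12.png
```

```text
32.2 [ 0.47872019 -0.39101908  0.18933929] [3.14127176e+00 2.24232229e-04 3.04721234e+00]
pred [255 146]
seen 204 306 131 154
```

>>> {"name": "arm_command", "arguments": {
  "commands": [
    [[0.5,-1,-12],0,1],
    [[0,0,-24],0,1],
    [[0,0,-28],0,1],
    [[0,0,-22],0,1],
    [[0,0,-12],0,1],
    [[0,0,-5],0,1],
    [[0,0,-2.5],0,1],
    [[0,0,0],0,1],
    [[0,0,0],0,1]
  ]
}}

```text
clock: 33.1
position: [0.4792, -0.3935, 0.0844]
tool_rot: [-3.141, 0.001, 3.046]
force: [0.2, 0.1, -1.3]
grip_width: 0.0535
finger_force: 27.3
```

>>> {"name": "arm_command", "arguments": {
  "commands": [
    [[0,0,-0.8],0,1],
    [[0,0,0],0,1]
  ]
}}

```text
clock: 33.3
position: [0.4789, -0.3933, 0.0832]
tool_rot: [-3.141, 0.001, 3.046]
force: [0.3, 0.3, -0.9]
grip_width: 0.0535
finger_force: 27.3
```

>>> {"name": "arm_command", "arguments": {
  "commands": [
    [[0,0,-0.8],0,1],
    [[0,0,0],0,1]
  ]
}}

```text
clock: 33.5
position: [0.4788, -0.3932, 0.082]
tool_rot: [-3.142, 0.0, 3.046]
force: [0.7, -0.6, -1.9]
grip_width: 0.0535
finger_force: 27.3
```

>>> {"name": "arm_command", "arguments": {
  "commands": [
    [[0,0,-0.8],0,1],
    [[0,0,0],0,1]
  ]
}}

```text
clock: 33.7
position: [0.4789, -0.3933, 0.0816]
tool_rot: [-3.141, 0.0, 3.046]
force: [-2.1, 1.8, 7.1]
grip_width: 0.0538
finger_force: 28.3
```

>>> {"name": "arm_command", "arguments": {
  "commands": [
    [[-1,0.1,-0.5],0,1],
    [[-1.2,0.1,-0.5],0,1],
    [[-1.2,0.1,-0.6],0,1],
    [[-1.2,0.1,-0.6],0,1],
    [[-1.2,0.1,-0.7],0,1],
    [[-1.2,0.1,-0.8],0,1],
    [[-1.2,0.1,-0.8],0,1],
    [[-1.0,0.1,-0.7],0,1],
    [[0,0,0],0,1]
  ],
  "newtons": 20
}}

```text
clock: 34.6
position: [0.4704, -0.3926, 0.0767]
tool_rot: [-3.141, 0.002, 3.046]
force: [-0.5, 1.6, 7.9]
grip_width: 0.0534
finger_force: 29.4
```

>>> {"name": "arm_command", "arguments": {
  "commands": [
    [[0,0,0],0,-0.3],
    [[0,0,0],0,-0.4],
    [[0,0,0],0,-0.6],
    [[0,0,0],0,-1],
    [[0,0,0],0,-1],
    [[0,0,0],0,-1],
    [[0,0,10],0,-1],
    [[0,0,20],0,-1],
    [[0,0,30],0,-1],
    [[0,0,30],0,-1],
    [[0,0,10],0,-1],
    [[0,0,0],0,-1]
  ]
}}

```text
clock: 35.8
position: [0.4702, -0.3929, 0.1779]
tool_rot: [-3.14, 0.003, 3.046]
force: [0.0, -0.5, -0.7]
grip_width: 0.0856
finger_force: 0.0
```

```bash
python3 - <<'E'
from proj import *
f=see("wrist","w13.png"); g=see("side","s13.png"); s=bot.observe(); print(s["clock"],s["position"])
b=g["image"][150:342,190:370]
cv2.imwrite("pics/w13b.png",np.hstack([cv2.resize(f["image"],(400,300)),cv2.resize(b,(375,400),interpolation=cv2.INTER_CUBIC)[:300]])[:,:,::-1] if 0 else np.hstack([cv2.copyMakeBorder(cv2.resize(f["image"],(420,315)),0,85,0,0,cv2.BORDER_CONSTANT),cv2.resize(b,(375,400),interpolation=cv2.INTER_CUBIC)])[:,:,::-1])
E
```

```text
35.9 [ 0.46937151 -0.39217399  0.17553878]
```

View pics/w13b.png

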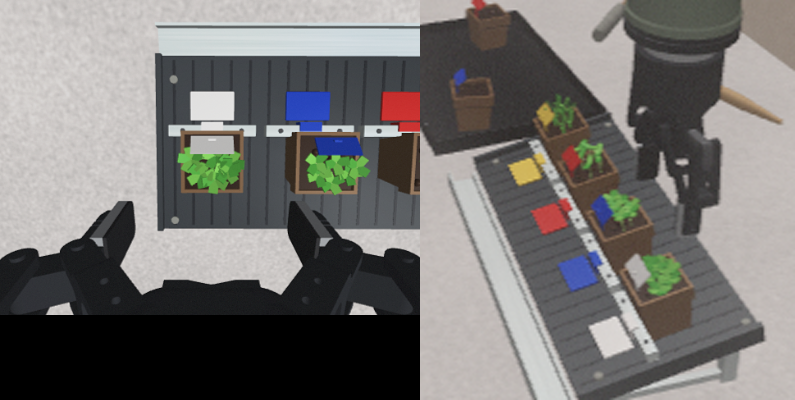

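All four sprouted pots stand flat and in line behind the cleat at their own tags, and both bare pots are still in the tray. The gripper is clear, so I'm handing in.

```bash
python3 -c "
from workcell import ticket; print(ticket.job_done())"
```

```text
the job is handed in; nothing more can be done
None
```

The four sprouted pots are standing flat against the cleat at their own colour tags, both bare pots are still in the tray, and the job is handed in at about 36 s; the hand-in returned no verdict.

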